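# Clear the ware board and lay the dust

## Task

Clear the three bits of scrap (the terracotta clay offcut, the white plaster chip and the blue pot shard) off the ware board into the grey scrap bin, leaving the cup and the stamp standing where they are on the board and everything else on the bench as it is. Only when all the scrap is in the bin, press the red cap of the dust mister right down and let it spring back up.

Things in the scene. Friction and masses are not known exactly. Their poses are not given: they have to be found in the camera images.
- ware_board: Wooden board of three planks lying fixed on the bench, 180 (its x) x 210 (its y) x 16 mm thick; origin at the centre of its underside, z up. The scrap, the cup and the stamp start on top of it, the cup at the corner nearest the robot (its -x, +y), the rest in any order, some 85 mm apart.
- scrap_bin: Grey open-topped sheet bin, fixed on the bench to one side of the board (left or right, it varies), outside 150 (its x) x 134 (its y) x 70 mm high (154 x 138 over the rim), walls and floor 4 mm; on the right it stands only a few cm from the upright side of a 250 mm high drawer chest; origin at the centre of its underside, z up.
- mister: Dust mister fixed on the bench at the other side of the board: blue canister 54 mm across on a round dark foot 84 mm across, with a red mushroom cap; 166 mm high over all; origin at the centre of its underside, z up.
- cap_top (a point): Centre of the top of the mister's red cap (38 mm across, nearly flat over the middle 28 mm), 166 mm above the bench when up. It moves with the cap.
- mister_cap (a joint): Travel of the red cap: 0 m is up, 0.006 m is fully down; a spring pushes it back up; about 5 N holds it fully down.
- clay_offcut: Terracotta-coloured faceted lump of dry clay, about 47 (its x) x 30 (its y) x 28 mm high, 50 g; two upright parallel sides at y = -15 and +15 mm, up to 19 mm high, are good to grip. Origin at the centre of its underside, z up at the start.
- plaster_chip: White faceted plaster lump, about 43 (its x) x 24 (its y) x 26 mm high, 30 g; two upright parallel sides at y = -12 and +12 mm, up to 19 mm high, are good to grip. Origin at the centre of its underside, z up at the start.
- pot_shard: Blue-glazed curved piece of pot wall standing on edge, wall 8 mm thick, 25 to 35 mm high, 54 mm long (along its y), 17 mm deep (its x); it bulges to +x: at y = 0 the wall runs from x = 0 to +8 mm. Pinch it there along its x. 30 g. Origin at the centre of its footprint on the underside, z up at the start.
- cup: Bystander: off-white cup with brown specks, 59 mm across, 54 mm high, standing loose on the board; origin at the centre of its underside.
- stamp: Bystander: waisted wooden seal stamp, 34 mm across, 61 mm high, standing loose on the board; origin at the centre of its underside.
- glaze_jar: Bystander: cylindrical glaze jar with a green lid, 55 mm across, 78 mm high, standing loose beyond the board; origin at the centre of its underside.
- green_jar: Bystander: small pale green lidded jar, 46 mm across, 73 mm high, standing loose at the right front; origin at the centre of its underside.

How it is judged:
On the way, in this order (a step that is already met when the one before it is completed fails the run):
1. all three bits of scrap lie in the scrap bin (x of clay_offcut in the frame of scrap_bin between -0.075 and 0.075 m and y of clay_offcut in the frame of scrap_bin between -0.067 and 0.067 m and z of each of clay_offcut, plaster_chip, pot_shard in the frame of scrap_bin below 0.068 m and x of plaster_chip in the frame of scrap_bin between -0.075 and 0.075 m and y of plaster_chip in the frame of scrap_bin between -0.067 and 0.067 m and x of pot_shard in the frame of scrap_bin between -0.075 and 0.075 m and y of pot_shard in the frame of scrap_bin between -0.067 and 0.067 m), for 0.2 s.
2. then the mister's cap is pressed right down (at least 4.5 of its 6 mm) (all of step 1 and value of joint mister_cap above 0.0045 m), for 0.05 s.
At the end, for the whole second after the job is handed in: Each bit of scrap lies at rest with its origin inside the bin's walls and below its rim (68 mm over the bench), the mister's cap is back up (within 1 mm), and the cup, stamp, glaze jar and green jar stand upright (within 0.35 rad), each within 30 mm of where it was (all of step 1 and linear speed of each of clay_offcut, plaster_chip, pot_shard below 0.02 m/s and value of joint mister_cap below 0.001 m and distance of each of cup, stamp, glaze_jar, green_jar from where it was at the start of the episode below 0.03 m and angle between each of cup, stamp, glaze_jar, green_jar's own z axis and vertical below 0.35 rad); the robot touches nothing.
It fails at once if the mister's cap is pressed (over 3 mm) while any scrap is still out of the bin (value of joint mister_cap above 0.003 m and not (x of clay_offcut in the frame of scrap_bin between -0.075 and 0.075 m and y of clay_offcut in the frame of scrap_bin between -0.067 and 0.067 m and z of each of clay_offcut, plaster_chip, pot_shard in the frame of scrap_bin below 0.068 m and x of plaster_chip in the frame of scrap_bin between -0.075 and 0.075 m and y of plaster_chip in the frame of scrap_bin between -0.067 and 0.067 m and x of pot_shard in the frame of scrap_bin between -0.075 and 0.075 m and y of pot_shard in the frame of scrap_bin between -0.067 and 0.067 m)).
It fails at once if the cup or the stamp on the board is tipped or shifted by more than 30 mm (distance of any of cup, stamp from where it was at the start of the episode above 0.03 m or angle between any of cup, stamp's own z axis and vertical above 0.35 rad).
It fails at once if the glaze jar or the green jar is tipped or shifted by more than 30 mm (distance of any of glaze_jar, green_jar from where it was at the start of the episode above 0.03 m or angle between any of glaze_jar, green_jar's own z axis and vertical above 0.35 rad).
It also fails if it takes over 72 s, if anything falls off the work surface, if the arm or the gripper's body presses on something with over 40 N, if the wrist force passes 120 N, or if a joint passes its speed limit or range.

## Robot

A 6-joint arm with a two-finger parallel gripper is mounted at the origin on the work surface; the furniture and walls round the work are solid. World frame = base frame: x ahead of the robot, y to its left, z up, the work surface at z = 0. Lengths are in m, angles in rad, forces in N, time in s.
With the tool pointing down it reaches from about 0.35 to 0.975 m from the base axis. Payload 4.9 kg.
Tool frame: the origin (TCP) lies midway between the tips of the shut fingers; the grasp point (between the pads) lies 19 mm behind it (ctrl.tcp_to_grasp is the distance from the TCP to the grasp point, in m); z points along the fingers, y is the line along which they close (so a half turn about z gives the same grasp; the last joint's range is limited). The gripper opens to 85 mm and grips with 20 to 120 N. Pads are 22 mm wide; open, the fingers measure 114 mm over their backs; the gripper's body (76 mm by 85 mm) begins 54 mm behind the grasp point. The pads swing forward as they close: fully open they stand 13 mm farther back than shut.
Start: joints at [1.209, 0.053, 1.613, -0, 1.476, -0.119], TCP at [0.15, 0.607, 0.231] pointing down, gripper open.
Joint ranges: [-3.01, 3.01], [-1.01, 2.22], [0.06, 2.58], [-1.02, 4.17], [0.09, 2.62], [-3.14, 3.14]. Speed limits (rad/s): [2.57, 2.57, 3.14, 3.14, 3.14, 3.14].

## Interface

Orientations are given as a rotation vector (axis times angle).
In Python, from station import ctrl, get_image, camera_params gives the robot as it stands (ctrl), with the cameras as plain functions.
- The arm moves only by the tool step_hand, called after "Call:" by a JSON object that holds its "api" and its "payload", one argument or row to a line. Schema: {"type":"object","properties":{"increments":{"type":"array","items":{"type":"array","items":{"type":"number"},"minItems":7,"maxItems":7},"minItems":1,"maxItems":20},"squeeze":{"type":"number"},"only":{"type":"string"},"quiet":{"type":"boolean"},"lines":{"type":"string"}},"required":["increments"],"additionalProperties":false}. increments is a list of rows, 1 to 20 of them, each of 7 numbers: the finger opening in m, then dx, dy, dz in normalised numbers (1 is 1 m), then a rotation vector rx, ry, rz in normalised numbers (1 is pi rad); each row is the pose to reach, as a shift and turn from the pose commanded when the call began, along the tool's axes at that moment; what a row does not reach only later rows make up. A row lasts 1/12 s, in which the tool goes at most 0.0417 m and 0.125 rad, less where a joint would pass 70% of its speed; a pose out of reach is approached as far as the arm can. The fingers move at their own pace and stop on an object; squeeze is the grip in N (left out, the last holds). Time passes only in rows, so rows that do not move let the fingers close. The tool returns the time, the measured TCP pose, the force, the opening and the grip force at its end. only (a regular expression) keeps the lines of the reply that match it, lines (a string "A,B") keeps lines A to B, and quiet returns only ok. A shift or turn number past 1, either way, is cut back to 1. Input that does not fit is refused with a message, and nothing moves.
- ctrl.get_obs(): the state, without advancing time (a new reading comes with each control period).
- get_image(name): name is "scene" or "top"; returns the picture (480x640x3 uint8, red, green, blue); there is no depth.
- camera_params(name): a dict with "fx", "fy", "cx", "cy" (pixels), "k1" (the pictures are not rectified: a ray, as slopes to the right and down, at radius r is drawn at 1 + k1 r^2 times it, then the intrinsics apply), "T" (4x4, takes a point from camera to world coordinates). Camera axes: x right, y down, z forward; pixel columns grow to the right and rows downward; lengths in m; the calibration is good to about 2 mm. A picture is of the moment at which its call begins. camera_params takes no time and is no camera call.
- ctrl.finish_job(): hands the job in; it is judged then, once.
The state is a dict: "t": time; "q": joint angles; "dq": joint speeds; "effort": joint torques, N m; "tool_pos": TCP position; "tool_rot": TCP orientation; "contact_force": force on the tool from outside, world axes, zero at the start; "wrist_torque": the same for the moment, N m; "opening": finger opening in m; "grip_force": force on a finger pad.
Only numpy, scipy, OpenCV 4.12 (cv2) and the standard library are available. Lean on these libraries where they do the work, as an engineer would, in place of code of your own. Each camera call takes 0.05 s, during which the arm holds its last target. There are 200 camera calls.

## Working session

There is one attempt and no reset: what is moved stays moved. The work goes in short steps, Python scripts to look and compute and a tool call to move; the robot and the scene stay as the last step left them, time stands still between calls to the robot, and variables do not carry over. Pictures are saved under pics/ and viewed, at most 10 in all, crops included, and the job is handed in when it is done.

```bash
ls; mkdir -p pics; python3 - <<'E'
from station import ctrl, get_image, camera_params
import cv2,numpy as np
for n in("scene","top"):
    im=get_image(n); cv2.imwrite(f"pics/{n}0.png",im[:,:,::-1]); p=camera_params(n); print(n,{k:(np.round(v,4).tolist() if k=="T" else v) for k,v in p.items()})
o=ctrl.get_obs(); print(o["t"],o["tool_pos"],o["tool_rot"],o["opening"],ctrl.tcp_to_grasp)
E
```

```text
pics
station.py
scene {'fx': 567.9277834377713, 'fy': 567.9277834377713, 'cx': 319.759093696224, 'cy': 239.2566373373958, 'k1': -0.1565616887724884, 'T': [[0.8934, -0.1784, 0.4124, 0.0299], [-0.4493, -0.346, 0.8237, -1.0895], [-0.0042, -0.9211, -0.3893, 0.6059], [0.0, 0.0, 0.0, 1.0]]}
top {'fx': 613.747097787089, 'fy': 613.747097787089, 'cx': 329.3246628017932, 'cy': 247.54316449031154, 'k1': -0.05098919922991602, 'T': [[-0.0214, -0.9815, 0.1901, 0.2626], [-0.9998, 0.0216, -0.001, -0.082], [-0.0031, -0.1901, -0.9818, 1.3607], [0.0, 0.0, 0.0, 1.0]]}
0.1 [0.15005102 0.6061377  0.23019751] [-3.80343296e-01 -3.11803898e+00  2.76763509e-03] 0.08512496571182274 0.0187
```

View pics/top0.png

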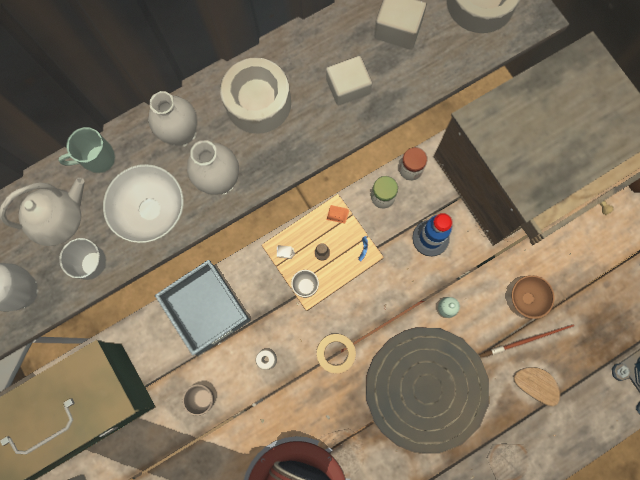

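View pics/scene0.png

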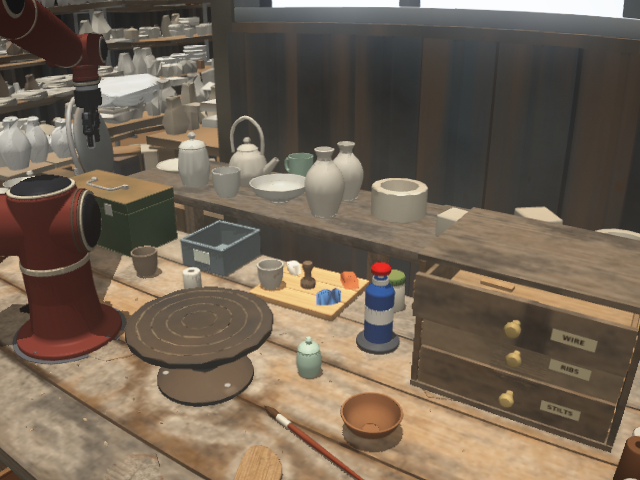

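The top view shows the bin at about (202,307) on the left, the board around (322,252) and the mister cap at (442,222). On the board, the clay is at (338,214), the plaster at (285,252), the shard at (364,248), the stamp at (322,252) and the cup at (305,284). Next I'll measure them.

```bash
cat > h.py <<'E'
from station import ctrl, get_image, camera_params
import cv2,numpy as np
def ray(n,uv):
    p=camera_params(n); K=np.array([[p["fx"],0,p["cx"]],[0,p["fy"],p["cy"]],[0,0,1.]])
    s=cv2.undistortPoints(np.array(uv,float).reshape(-1,1,2),K,np.array([p["k1"],0,0,0,0.]))[:,0]
    T=np.array(p["T"]); return T[:3,3],np.c_[s,np.ones(len(s))]@T[:3,:3].T
def onz(n,uv,z):
    c,d=ray(n,uv); return c+d*((z-c[2])/d[:,2])[:,None]
def blob(im,lo,hi,roi):
    h=cv2.cvtColor(im,cv2.COLOR_RGB2HSV); m=cv2.inRange(h,np.array(lo),np.array(hi)); k=np.zeros_like(m); x0,y0,x1,y1=roi; k[y0:y1,x0:x1]=m[y0:y1,x0:x1]
    c,_=cv2.findContours(k,cv2.RETR_EXTERNAL,cv2.CHAIN_APPROX_NONE); return max(c,key=cv2.contourArea)[:,0].astype(float)
def rect(P):
    (c,s,a)=cv2.minAreaRect((P[:,:2]*1000).astype(np.float32)); 
    if s[0]<s[1]: s=s[::-1];a+=90
    return np.round(c,1),np.round(s,1),round(a%180,1)  # mm, long axis angle deg
E
python3 - <<'E'
from h import *
im=cv2.imread("pics/top0.png")[:,:,::-1].copy()
R=(250,185,395,315)
for n,lo,hi,roi,z in [("board",(10,60,120),(28,200,255),R,.016),("clay",(3,160,90),(12,255,255),(322,195,355,228),.03),("plaster",(0,0,150),(40,70,255),(272,238,297,264),.03),("shard",(95,120,50),(125,255,255),(350,230,380,265),.045),("cap",(0,200,120),(6,255,255),(420,200,460,245),.164),("bin",(90,20,60),(115,130,230),(150,250,255,365),.07)]:
    c=blob(im,lo,hi,roi); print(n,len(c),cv2.boundingRect(c.astype(np.float32)),rect(onz("top",c,z)))
big=cv2.resize(im[190:315,235:395],(800,625),interpolation=cv2.INTER_CUBIC)[:600]
cv2.imwrite("pics/crop1.png",big[:,:,::-1])
big=cv2.resize(im2:=cv2.imread("pics/scene0.png")[220:340,230:390],(800,600),interpolation=cv2.INTER_CUBIC); cv2.imwrite("pics/crop2.png",big)
E
```

```text
board 758 (250, 185, 145, 130) (array([521.9, -66.3]), array([324.5, 293.3]), 88.8)
clay 4 (332, 220, 3, 1) (array([582.6, -92.9]), array([4.5, 0. ]), 88.7)
plaster 50 (277, 246, 18, 13) (array([512.5,  13.7]), array([37.8, 26.9]), 88.7)
shard 36 (359, 243, 8, 18) (array([ 506.4, -156.5]), array([38.7,  7.3]), 161.2)
cap 46 (434, 214, 17, 17) (array([ 541.6, -310.2]), array([32.9, 32.5]), 178.8)
bin 1 (238, 326, 1, 1) (array([349.4, 111.6]), array([0., 0.]), 0.0)
```

View pics/crop1.png

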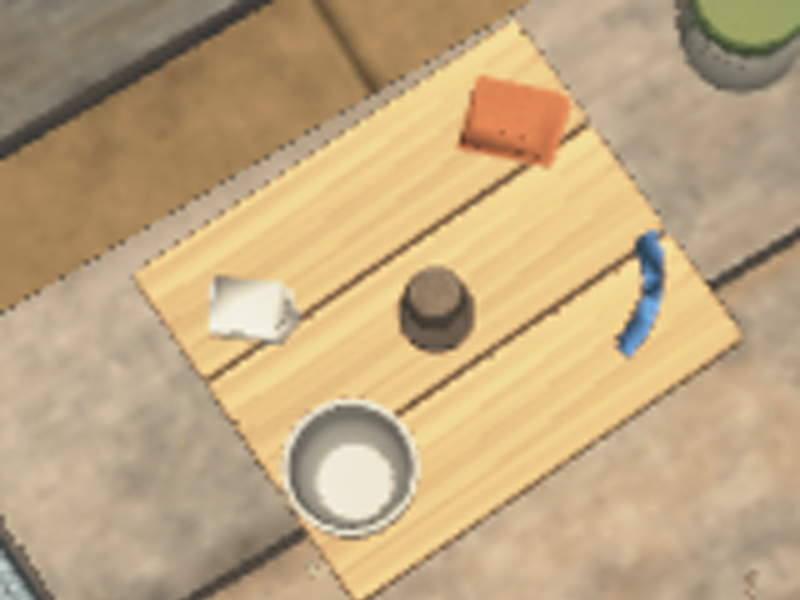

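View pics/crop2.png

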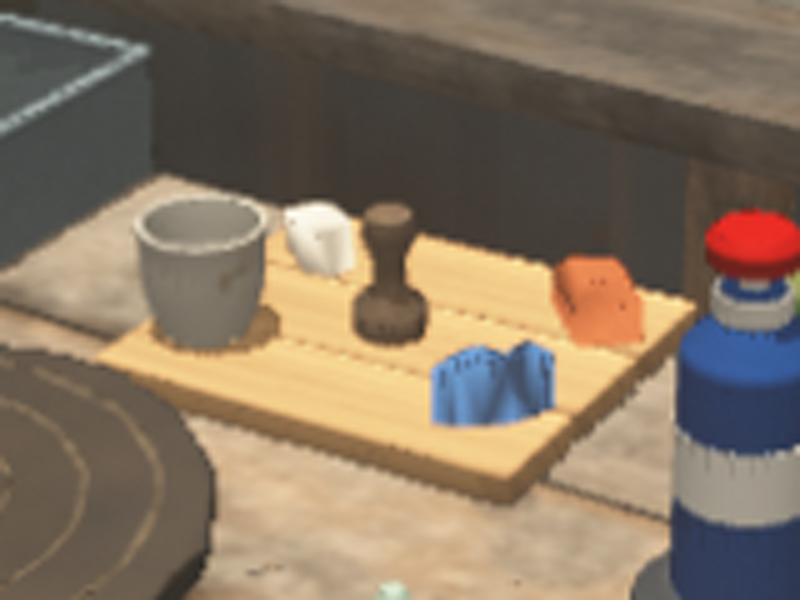

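Crop 1 shows the clay's long axis roughly horizontal with corners near crop (482,75) and (572,98). The plaster spans about (210,277)–(300,343). The shard's chord runs (627,352)–(650,232), bulging right. The cup and stamp are clear of all three grips. Crop 2 agrees, with the shard standing on edge and its bulge towards the mister.

```bash
python3 - <<'E'
from h import *
im=cv2.imread("pics/top0.png")[:,:,::-1].copy(); hs=cv2.cvtColor(im,cv2.COLOR_RGB2HSV); sc=cv2.imread("pics/scene0.png")[:,:,::-1].copy(); h2=cv2.cvtColor(sc,cv2.COLOR_RGB2HSV)
print("hsv clay",hs[213,338],hs[220,340],"wood",hs[225,320],"plaster",hs[252,284],"bin",hs[307,202],hs[290,190],"shard",hs[247,366])
f=lambda *c:[(235+x/5,190+y/5) for x,y in c]
def q(n,c,z):
    P=onz("top",c,z)[:,:2]*1000; print(n,np.round(P).tolist(),"sides",np.round(np.linalg.norm(P-np.roll(P,-1,0),axis=1)),"ctr",P.mean(0).round(1),"ang",np.degrees(np.arctan2(*(P[1]-P[0])[::-1])).round(1))
q("board",f((135,272),(512,20),(742,338),(357,600)),.016)
q("clay",f((482,75),(572,98),(552,166),(460,150)),.032)
q("plaster",f((212,277),(290,285),(288,343),(210,335)),.03)
q("shard ends/mid",f((627,352),(650,232),(657,290)),.046)
q("bin",[(157,296),(209,262),(247,321),(195,355)],.07)
# triangulate clay & cap & shard centroids
def mk(h,lo,hi,roi):
    c=blob(cv2.cvtColor(h,cv2.COLOR_HSV2RGB),lo,hi,roi);return cv2.boundingRect(c.astype(np.float32)),c.mean(0)
def tri(a,b):
    (p,d),(q_,e)=ray("top",[a]),ray("scene",[b]); A=np.c_[d[0],-e[0]]; t=np.linalg.lstsq(A,q_-p,rcond=None)[0]
    x,y=p+d[0]*t[0],q_+e[0]*t[1]; return ((x+y)/2*1000).round(1),(np.linalg.norm(x-y)*1000).round(1)
for n,lo,hi,r1,r2 in [("cap",(0,190,110),(8,255,255),(420,200,460,245),(365,255,395,280)),("clay",(0,140,80),(13,255,255),(322,195,355,228),(335,265,362,292)),("shard",(95,90,40),(125,255,255),(350,230,380,265),(312,285,345,310)),("plaster",(0,0,140),(45,75,255),(274,240,298,262),(284,258,303,277))]:
    a,b=mk(hs,lo,hi,r1),mk(h2,lo,hi,r2); print(n,a[0],b[0],tri(a[1],b[1]))
E
```

```text
hsv clay [ 11 158 223] [ 10 155 174] wood [ 19 107 234] plaster [ 26  18 241] bin [ 80  17 177] [ 84  15 174] shard [105 117 100]
board [[534.0, 67.0], [646.0, -104.0], [498.0, -203.0], [385.0, -30.0]] sides [205. 179. 206. 178.] ctr [515.6 -67.7] ang -56.6
clay [[617.0, -90.0], [605.0, -130.0], [574.0, -120.0], [582.0, -79.0]] sides [42. 32. 42. 36.] ctr [ 594.7 -104.9] ang -106.1
plaster [[528.0, 31.0], [523.0, -3.0], [497.0, -2.0], [502.0, 32.0]] sides [35. 26. 35. 26.] ctr [512.5  14.7] ang -97.2
shard ends/mid [[487.0, -150.0], [540.0, -162.0], [514.0, -164.0]] sides [54. 26. 31.] ctr [ 514.  -158.8] ang -12.5
bin [[416.0, 284.0], [487.0, 175.0], [359.0, 93.0], [291.0, 201.0]] sides [131. 151. 128. 150.] ctr [388.3 188.2] ang -57.2
cap (434, 214, 18, 17) (371, 262, 20, 13) (array([ 542.6, -312.1,  158.4]), np.float64(0.6))
clay (327, 205, 22, 18) (340, 271, 19, 18) (array([ 597.3, -102.6,   26.2]), np.float64(0.1))
shard (359, 237, 8, 24) (317, 289, 23, 16) (array([ 515.9, -158.4,   31.3]), np.float64(2.0))
plaster (277, 245, 18, 14) (284, 260, 17, 15) (array([512.6,  15.9,  28.1]), np.float64(2.7))
```

The measured sizes match the given ones: board 205x179, bin 150x130, cap at (542,-311). I'll take the shard first, since the tool's yaw already suits it.

```bash
cat > go.py <<'E'
# usage: go.py x y z yawdeg : delta in tool axes (from measured pose)
import sys,numpy as np
from scipy.spatial.transform import Rotation as R
from station import ctrl, get_image, camera_params
def d(x,y,z,yaw):
    o=ctrl.get_obs(); T=R.from_rotvec(o["tool_rot"]); a=np.radians(yaw); Y=np.array([np.cos(a),np.sin(a),0]); Z=np.array([0,0,-1.])
    G=R.from_matrix(np.c_[np.cross(Y,Z),Y,Z]); p=T.inv().apply(np.array([x,y,z])/1000-o["tool_pos"]); 
    print(f't {o["t"]:.2f} d',p.round(4),'rot',(T.inv()*G).as_rotvec().round(3),'dist',np.linalg.norm(p).round(3),'q1,q6',o["q"][[0,5]].round(2))
for a in sys.argv[1:]: d(*map(float,a.split(",")))
E
python3 go.py 514,-163,130,77.5 514,-163,19,77.5
```

```text
t 0.10 d [-0.5382 -0.6589  0.1013] rot [-0.002 -0.    -0.025] dist 0.857 q1,q6 [ 1.21 -0.12]
t 0.10 d [-0.5382 -0.6587  0.2123] rot [-0.002 -0.    -0.025] dist 0.877 q1,q6 [ 1.21 -0.12]
```

Careful with the scale: turns go in shares of pi rad. That gives: -0.025 rad / 3.1416 = -0.008.

Call:
{"api": "step_hand", "payload": {
  "increments": [
    [0.05,-0.135,-0.165,0.025,0,0,0],
    [0.05,-0.135,-0.165,0.025,0,0,0],
    [0.05,-0.135,-0.165,0.025,0,0,0],
    [0.05,-0.135,-0.165,0.025,0,0,0],
    [0.05,-0.135,-0.165,0.025,0,0,0],
    [0.05,-0.27,-0.33,0.05,0,0,0],
    [0.05,-0.27,-0.33,0.05,0,0,0],
    [0.05,-0.27,-0.33,0.05,0,0,0],
    [0.05,-0.27,-0.33,0.05,0,0,0],
    [0.05,-0.27,-0.33,0.05,0,0,0],
    [0.05,-0.27,-0.33,0.05,0,0,0],
    [0.05,-0.538,-0.659,0.1,0,0,-0.008],
    [0.05,-0.538,-0.659,0.1,0,0,-0.008],
    [0.05,-0.538,-0.659,0.1,0,0,-0.008],
    [0.05,-0.538,-0.659,0.1,0,0,-0.008],
    [0.05,-0.538,-0.659,0.1,0,0,-0.008],
    [0.05,-0.538,-0.659,0.1,0,0,-0.008],
    [0.05,-0.538,-0.659,0.1,0,0,-0.008],
    [0.05,-0.538,-0.659,0.1,0,0,-0.008],
    [0.05,-0.538,-0.659,0.1,0,0,-0.008]
  ],
  "squeeze": 40
}}

```text
t: 1.77
tool_pos: [0.492, -0.1175, 0.1367]
tool_rot: [-0.343, -3.122, -0.0]
contact_force: [0.1, -0.3, 1.0]
opening: 0.0499
grip_force: 0.0
```

```bash
python3 go.py 514,-163,19,77.5
```

```text
t 1.77 d [-0.0314 -0.0397  0.1177] rot [ 0. -0. -0.] dist 0.128 q1,q6 [-0.38 -1.73]
```

Call:
{"api": "step_hand", "payload": {
  "increments": [
    [0.05,0,0,0,0,0,0],
    [0.05,0,0,0,0,0,0],
    [0.05,0,0,0,0,0,0]
  ]
}}

```text
t: 2.02
tool_pos: [0.4914, -0.1152, 0.1368]
tool_rot: [-0.342, -3.121, -0.001]
contact_force: [0.8, 0.9, 0.1]
opening: 0.0497
grip_force: 0.0
```

```bash
python3 go.py 514,-163,60,77.5 514,-163,19,77.5
```

```text
t 2.02 d [-0.0326 -0.0418  0.0767] rot [ 0.001 -0.002 -0.   ] dist 0.093 q1,q6 [-0.38 -1.73]
t 2.02 d [-0.0327 -0.0418  0.1177] rot [ 0.001 -0.002 -0.   ] dist 0.129 q1,q6 [-0.38 -1.73]
```

Call:
{"api": "step_hand", "payload": {
  "increments": [
    [0.04,-0.0327,-0.0418,0,0,0,0],
    [0.04,-0.0327,-0.0418,0,0,0,0],
    [0.04,-0.0327,-0.0418,0.04,0,0,0],
    [0.04,-0.0327,-0.0418,0.075,0,0,0],
    [0.04,-0.0327,-0.0418,0.075,0,0,0],
    [0.04,-0.0327,-0.0418,0.075,0,0,0]
  ]
}}

```text
t: 2.52
tool_pos: [0.5129, -0.1613, 0.0607]
tool_rot: [-0.339, -3.118, -0.003]
contact_force: [-0.6, -0.5, 0.2]
opening: 0.0398
grip_force: 0.0
```

```bash
python3 go.py 514,-163,19,77.5; python3 - <<'E'
from h import *
a=[get_image(n)[:,:,::-1] for n in("top","scene")]
cv2.imwrite("pics/c3.png",np.hstack([cv2.resize(a[0][190:290,310:410],(400,400),interpolation=2),cv2.resize(a[1][215:335,270:390],(400,400),interpolation=2)]))
E
```

```text
t 2.52 d [-0.0017 -0.0014  0.0417] rot [ 0.001 -0.005  0.002] dist 0.042 q1,q6 [-0.44 -1.8 ]
```

View pics/c3.png

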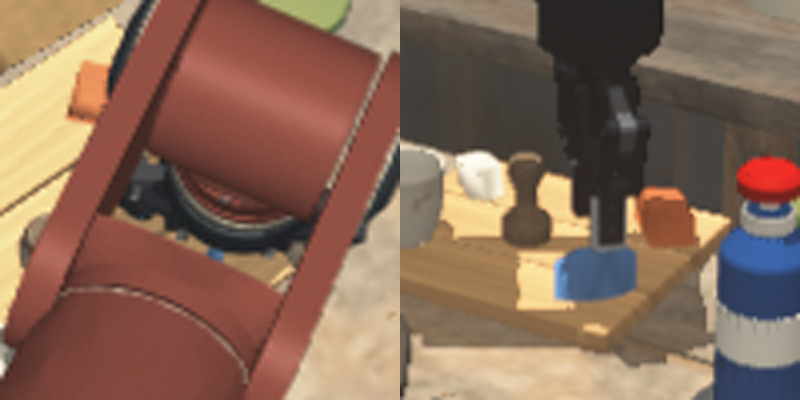

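In the scene view (right half), the near finger (about 608,240) hangs in front of the shard's middle and the far finger is behind it, so the straddle is right. Now down and grip.

Call:
{"api": "step_hand", "payload": {
  "increments": [
    [0.04,-0.001,-0.001,0.02,0,0,0],
    [0.04,-0.001,-0.001,0.041,0,0,0],
    [0.04,-0.001,-0.001,0.041,0,0,0],
    [0,-0.001,-0.001,0.041,0,0,0],
    [0,-0.001,-0.001,0.041,0,0,0],
    [0,-0.001,-0.001,0.041,0,0,0],
    [0,-0.001,-0.001,0.041,0,0,0],
    [0,-0.001,-0.001,0.041,0,0,0],
    [0,-0.001,-0.001,0.041,0,0,0]
  ],
  "squeeze": 40
}}

```text
t: 3.37
tool_pos: [0.5173, -0.1652, 0.0241]
tool_rot: [0.341, 3.119, -0.002]
contact_force: [-2.3, 0.2, 7.6]
opening: 0.0085
grip_force: 38.6
```

Call:
{"api": "step_hand", "payload": {
  "increments": [
    [0,0,0,-0.04,0,0,0],
    [0,0,0,-0.08,0,0,0],
    [0,0,0,-0.12,0,0,0],
    [0,0,0,-0.12,0,0,0],
    [0,0,0,-0.12,0,0,0]
  ]
}}

```text
t: 3.78
tool_pos: [0.518, -0.1656, 0.1462]
tool_rot: [0.34, 3.115, -0.005]
contact_force: [-0.5, 0.8, 0.5]
opening: 0.008
grip_force: 38.3
```

```bash
python3 go.py 418,207,125,77.5 418,207,125,122.5  418,207,60,122.5
```

```text
t 3.78 d [0.1783 0.3423 0.019 ] rot [-0.002  0.008  0.   ] dist 0.386 q1,q6 [-0.45 -1.8 ]
t 3.78 d [0.1783 0.3423 0.019 ] rot [-0.005  0.007 -0.785] dist 0.386 q1,q6 [-0.45 -1.8 ]
t 3.78 d [0.1789 0.3424 0.084 ] rot [-0.005  0.007 -0.785] dist 0.395 q1,q6 [-0.45 -1.8 ]
```

Shard held (8 mm opening). Next, the bin.

In the tool's units: 0.785 rad / 3.1416 = 0.2499.

```bash
python3 go.py 412,203,130,32.5
```

```text
t 3.78 d [0.1833 0.3371 0.0139] rot [0.001 0.009 0.786] dist 0.384 q1,q6 [-0.45 -1.8 ]
```

Call:
{"api": "step_hand", "payload": {
  "increments": [
    [0,0.182,0.338,0.012,0,0,0.2499],
    [0,0.182,0.338,0.012,0,0,0.2499],
    [0,0.182,0.338,0.012,0,0,0.2499],
    [0,0.182,0.338,0.012,0,0,0.2499],
    [0,0.182,0.338,0.012,0,0,0.2499],
    [0,0.182,0.338,0.012,0,0,0.2499],
    [0,0.182,0.338,0.012,0,0,0.2499],
    [0,0.182,0.338,0.012,0,0,0.2499],
    [0,0.182,0.338,0.012,0,0,0.2499],
    [0,0.182,0.338,0.012,0,0,0.2499],
    [0,0.182,0.338,0.012,0,0,0.2499],
    [0,0.182,0.338,0.012,0,0,0.2499],
    [0,0.182,0.338,0.012,0,0,0.2499],
    [0,0.182,0.338,0.012,0,0,0.2499]
  ]
}}

```text
t: 4.95
tool_pos: [0.4109, 0.2039, 0.1288]
tool_rot: [-1.512, -2.753, 0.002]
contact_force: [-0.2, -0.6, -0.4]
opening: 0.008
grip_force: 38.3
```

```bash
python3 go.py 412,203,45,32.5
```

```text
t 4.95 d [-0.0013  0.0006  0.0838] rot [-0.001  0.    -0.001] dist 0.084 q1,q6 [ 0.3  -0.27]
```

Call:
{"api": "step_hand", "payload": {
  "increments": [
    [0,0,0,0.04,0,0,0],
    [0,0,0,0.08,0,0,0],
    [0,0,0,0.09,0,0,0],
    [0,0,0,0.09,0,0,0],
    [0.03,0,0,0.09,0,0,0],
    [0.03,0,0,0.09,0,0,0],
    [0.03,0,0,0.09,0,0,0],
    [0.03,0,0,0.05,0,0,0],
    [0.05,0,0,0.01,0,0,0],
    [0.05,0,0,-0.01,0,0,0],
    [0.05,0,0,-0.01,0,0,0],
    [0.05,0,0,-0.01,0,0,0]
  ]
}}

```text
t: 5.95
tool_pos: [0.4129, 0.2055, 0.1432]
tool_rot: [1.507, 2.751, 0.008]
contact_force: [-0.3, -0.8, -1.1]
opening: 0.0499
grip_force: 0.0
```

```bash
python3 go.py 512.5,15,140,-8 512.5,15,22,-8
```

```text
t 5.95 d [-0.2142 -0.0186  0.0035] rot [ 0.007 -0.001  0.708] dist 0.215 q1,q6 [ 0.3  -0.27]
t 5.95 d [-0.2139 -0.0194  0.1215] rot [ 0.007 -0.001  0.708] dist 0.247 q1,q6 [ 0.3  -0.27]
```

In the tool's units: 0.708 rad / 3.1416 = 0.2254.

Call:
{"api": "step_hand", "payload": {
  "increments": [
    [0.05,-0.214,-0.018,0.003,0,0,0.2254],
    [0.05,-0.214,-0.018,0.003,0,0,0.2254],
    [0.05,-0.214,-0.018,0.003,0,0,0.2254],
    [0.05,-0.214,-0.018,0.003,0,0,0.2254],
    [0.05,-0.214,-0.018,0.003,0,0,0.2254],
    [0.05,-0.214,-0.018,0.003,0,0,0.2254],
    [0.05,-0.214,-0.018,0.003,0,0,0.2254],
    [0.05,-0.214,-0.018,0.003,0,0,0.2254],
    [0.05,-0.214,-0.018,0.04,0,0,0.2254],
    [0.05,-0.214,-0.018,0.06,0,0,0.2254],
    [0.05,-0.214,-0.018,0.06,0,0,0.2254],
    [0.05,-0.214,-0.018,0.06,0,0,0.2254]
  ]
}}

```text
t: 6.95
tool_pos: [0.5089, 0.0162, 0.0779]
tool_rot: [-2.366, -2.062, 0.004]
contact_force: [-0.1, 0.0, 1.4]
opening: 0.0503
grip_force: 0.0
```

```bash
python3 go.py 512.5,15,22,-8; python3 - <<'E'
from h import *
a=[get_image(n)[:,:,::-1] for n in("top","scene")]
cv2.imwrite("pics/c4.png",np.hstack([cv2.resize(a[0][240:370,140:270],(400,400),interpolation=2),cv2.resize(a[1][210:310,230:330],(400,400),interpolation=2)]))
E
```

```text
t 6.95 d [-0.0007  0.004   0.0559] rot [-0.004 -0.     0.003] dist 0.056 q1,q6 [-0.11  0.02]
```

View pics/c4.png

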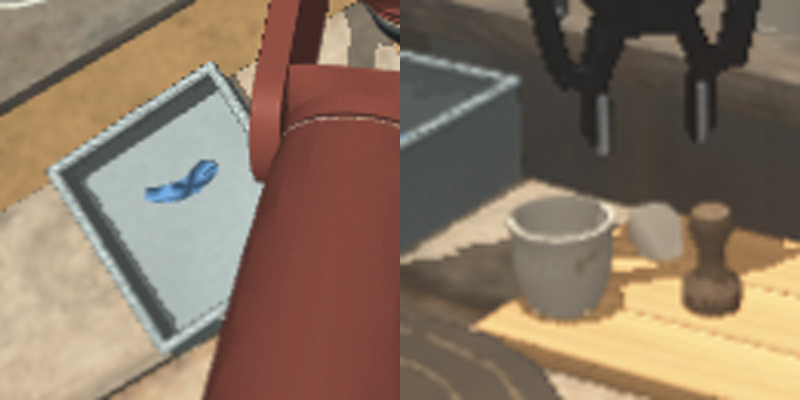

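The shard is in the bin (left half, about 182,183). The fingers straddle the plaster, which is at about (655,230). Down and grip.

Call:
{"api": "step_hand", "payload": {
  "increments": [
    [0.05,-0.001,0.004,0.03,0,0,0],
    [0.05,-0.001,0.004,0.055,0,0,0],
    [0.05,-0.001,0.004,0.055,0,0,0],
    [0,-0.001,0.004,0.055,0,0,0],
    [0,-0.001,0.004,0.055,0,0,0],
    [0,-0.001,0.004,0.055,0,0,0],
    [0,-0.001,0.004,0.055,0,0,0],
    [0,-0.001,0.004,0.055,0,0,0],
    [0,-0.001,0.004,0.055,0,0,0]
  ],
  "squeeze": 40
}}

```text
t: 7.8
tool_pos: [0.5166, 0.0131, 0.027]
tool_rot: [2.369, 2.059, 0.005]
contact_force: [-1.3, 1.1, 7.3]
opening: 0.0225
grip_force: 42.5
```

Call:
{"api": "step_hand", "payload": {
  "increments": [
    [0,0,0,-0.04,0,0,0],
    [0,0,0,-0.08,0,0,0],
    [0,0,0,-0.12,0,0,0],
    [0,0,0,-0.12,0,0,0],
    [0,0,0,-0.12,0,0,0]
  ]
}}

```text
t: 8.22
tool_pos: [0.5172, 0.0129, 0.1489]
tool_rot: [2.367, 2.057, 0.009]
contact_force: [0.8, -1.6, -1.3]
opening: 0.023
grip_force: 41.6
```

```bash
python3 go.py 360,170,135,32.5
```

```text
t 8.22 d [ 0.1336 -0.1777  0.0124] rot [ 0.008  0.003 -0.707] dist 0.223 q1,q6 [-0.12  0.02]
```

In the tool's units: -0.707 rad / 3.1416 = -0.225.

Call:
{"api": "step_hand", "payload": {
  "increments": [
    [0,0.133,-0.173,0.01,0,0,-0.225],
    [0,0.133,-0.173,0.01,0,0,-0.225],
    [0,0.133,-0.173,0.01,0,0,-0.225],
    [0,0.133,-0.173,0.01,0,0,-0.225],
    [0,0.133,-0.173,0.01,0,0,-0.225],
    [0,0.133,-0.173,0.01,0,0,-0.225],
    [0,0.133,-0.173,0.01,0,0,-0.225],
    [0,0.133,-0.173,0.01,0,0,-0.225],
    [0,0.133,-0.173,0.01,0,0,-0.225],
    [0,0.133,-0.173,0.01,0,0,-0.225]
  ]
}}

```text
t: 9.05
tool_pos: [0.3625, 0.1683, 0.1342]
tool_rot: [-1.515, -2.752, 0.001]
contact_force: [-0.9, -0.5, -0.5]
opening: 0.0227
grip_force: 41.6
```

```bash
python3 go.py 364,173,40,32.5
```

```text
t 9.05 d [0.0032 0.0038 0.0942] rot [-0.001  0.    -0.003] dist 0.094 q1,q6 [ 0.25 -0.32]
```

Call:
{"api": "step_hand", "payload": {
  "increments": [
    [0,0.003,0.004,0.04,0,0,0],
    [0,0.003,0.004,0.08,0,0,0],
    [0,0.003,0.004,0.094,0,0,0],
    [0,0.003,0.004,0.094,0,0,0],
    [0.042,0.003,0.004,0.094,0,0,0],
    [0.042,0.003,0.004,0.094,0,0,0],
    [0.042,0.003,0.004,0.094,0,0,0],
    [0.042,0.003,0.004,0.05,0,0,0],
    [0.05,0,0,0.01,0,0,0],
    [0.05,0,0,-0.01,0,0,0],
    [0.05,0,0,-0.01,0,0,0],
    [0.05,0,0,-0.01,0,0,0]
  ]
}}

```text
t: 10.05
tool_pos: [0.364, 0.1695, 0.148]
tool_rot: [1.509, 2.749, 0.008]
contact_force: [0.7, -0.8, 0.5]
opening: 0.0503
grip_force: 0.0
```

```bash
python3 go.py 597,-104,140,-14
```

```text
t 10.05 d [-0.3559  0.0497  0.0091] rot [ 0.008 -0.001  0.811] dist 0.359 q1,q6 [ 0.25 -0.32]
```

In the tool's units: 0.811 rad / 3.1416 = 0.2581.

Call:
{"api": "step_hand", "payload": {
  "increments": [
    [0.06,-0.356,0.05,0.007,0,0,0.2581],
    [0.06,-0.356,0.05,0.007,0,0,0.2581],
    [0.06,-0.356,0.05,0.007,0,0,0.2581],
    [0.06,-0.356,0.05,0.007,0,0,0.2581],
    [0.06,-0.356,0.05,0.007,0,0,0.2581],
    [0.06,-0.356,0.05,0.007,0,0,0.2581],
    [0.06,-0.356,0.05,0.007,0,0,0.2581],
    [0.06,-0.356,0.05,0.007,0,0,0.2581],
    [0.06,-0.356,0.05,0.007,0,0,0.2581],
    [0.06,-0.356,0.05,0.007,0,0,0.2581],
    [0.06,-0.356,0.05,0.04,0,0,0.2581],
    [0.06,-0.356,0.05,0.06,0,0,0.2581],
    [0.06,-0.356,0.05,0.06,0,0,0.2581],
    [0.06,-0.356,0.05,0.06,0,0,0.2581]
  ]
}}

```text
t: 11.22
tool_pos: [0.5931, -0.1033, 0.082]
tool_rot: [-2.471, -1.932, 0.005]
contact_force: [-0.1, -0.3, 1.5]
opening: 0.0603
grip_force: 0.0
```

```bash
python3 go.py 597,-104,22,-14; python3 - <<'E'
from h import *
a=[get_image(n)[:,:,::-1] for n in("top","scene")]
cv2.imwrite("pics/c5.png",np.hstack([cv2.resize(a[0][240:370,140:270],(400,400),interpolation=2),cv2.resize(a[1][210:310,290:390],(400,400),interpolation=2)]))
E
```

```text
t 11.22 d [0.0002 0.0042 0.06  ] rot [-0.005 -0.     0.001] dist 0.06 q1,q6 [-0.3  -0.05]
```

View pics/c5.png

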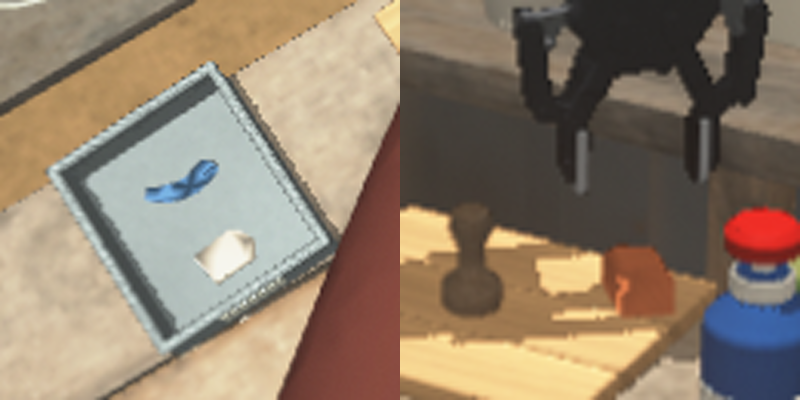

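Shard and plaster are both in the bin (left half, about 182,183 and 225,255), and the fingers straddle the clay (about 640,280).

Call:
{"api": "step_hand", "payload": {
  "increments": [
    [0.06,0,0.002,0.03,0,0,0],
    [0.06,0,0.002,0.058,0,0,0],
    [0.06,0,0.002,0.058,0,0,0],
    [0,0,0.002,0.058,0,0,0],
    [0,0,0.002,0.058,0,0,0],
    [0,0,0.002,0.058,0,0,0],
    [0,0,0.002,0.058,0,0,0],
    [0,0,0.002,0.058,0,0,0],
    [0,0,0.002,0.058,0,0,0]
  ],
  "squeeze": 40
}}

```text
t: 12.07
tool_pos: [0.5993, -0.1054, 0.0295]
tool_rot: [2.472, 1.932, 0.004]
contact_force: [-0.7, 0.3, 6.6]
opening: 0.0283
grip_force: 40.7
```

Call:
{"api": "step_hand", "payload": {
  "increments": [
    [0,0,0,-0.04,0,0,0],
    [0,0,0,-0.08,0,0,0],
    [0,0,0,-0.12,0,0,0],
    [0,0,0,-0.12,0,0,0],
    [0,0,0,-0.12,0,0,0]
  ]
}}

```text
t: 12.48
tool_pos: [0.5998, -0.1056, 0.1515]
tool_rot: [2.47, 1.93, 0.008]
contact_force: [-0.6, -0.6, -0.7]
opening: 0.0284
grip_force: 40.0
```

```bash
python3 go.py 388,188,140,32.5
```

```text
t 12.48 d [ 0.2338 -0.2766  0.0089] rot [ 0.008  0.004 -0.811] dist 0.362 q1,q6 [-0.3  -0.05]
```

In the tool's units: -0.811 rad / 3.1416 = -0.2581.

```bash
python3 go.py 377,205,140,32.5
```

```text
t 12.48 d [ 0.2476 -0.2913  0.0088] rot [ 0.008  0.004 -0.811] dist 0.382 q1,q6 [-0.3  -0.05]
```

Call:
{"api": "step_hand", "payload": {
  "increments": [
    [0,0.253,-0.283,0.01,0,0,-0.2581],
    [0,0.253,-0.283,0.01,0,0,-0.2581],
    [0,0.253,-0.283,0.01,0,0,-0.2581],
    [0,0.253,-0.283,0.01,0,0,-0.2581],
    [0,0.253,-0.283,0.01,0,0,-0.2581],
    [0,0.253,-0.283,0.01,0,0,-0.2581],
    [0,0.253,-0.283,0.01,0,0,-0.2581],
    [0,0.253,-0.283,0.01,0,0,-0.2581],
    [0,0.253,-0.283,0.01,0,0,-0.2581],
    [0,0.253,-0.283,0.01,0,0,-0.2581],
    [0,0.253,-0.283,0.01,0,0,-0.2581],
    [0,0.253,-0.283,0.01,0,0,-0.2581],
    [0,0.253,-0.283,0.01,0,0,-0.2581],
    [0,0.253,-0.283,0.01,0,0,-0.2581]
  ]
}}

```text
t: 13.65
tool_pos: [0.3845, 0.2079, 0.1362]
tool_rot: [-1.515, -2.752, 0.001]
contact_force: [-0.9, -0.3, 0.3]
opening: 0.0287
grip_force: 40.0
```

```bash
python3 go.py 377,205,55,32.5
```

```text
t 13.65 d [ 0.0016 -0.0078  0.0812] rot [-0.001  0.    -0.003] dist 0.082 q1,q6 [ 0.33 -0.24]
```

Call:
{"api": "step_hand", "payload": {
  "increments": [
    [0,0.001,-0.007,0.04,0,0,0],
    [0,0.001,-0.007,0.08,0,0,0],
    [0,0.001,-0.007,0.08,0,0,0],
    [0,0.001,-0.007,0.08,0,0,0],
    [0.045,0.001,-0.007,0.08,0,0,0],
    [0.045,0.001,-0.007,0.08,0,0,0],
    [0.045,0.001,-0.007,0.08,0,0,0],
    [0.045,0.001,-0.007,0.04,0,0,0],
    [0.04,0,0,0,0,0,0],
    [0,0,0,-0.04,0,0,0],
    [0,0,0,-0.08,0,0,0],
    [0,0,0,-0.09,0,0,0],
    [0,0,0,-0.09,0,0,0],
    [0,0,0,-0.09,0,0,0]
  ]
}}

```text
t: 14.82
tool_pos: [0.3842, 0.2092, 0.2278]
tool_rot: [1.51, 2.752, 0.004]
contact_force: [0.4, -0.3, -0.6]
opening: -0.0003
grip_force: 0.0
```

```bash
python3 go.py 542.5,-311,225,32.5
```

```text
t 14.82 d [-0.5238 -0.146   0.0027] rot [ 0.003  0.001 -0.   ] dist 0.544 q1,q6 [ 0.33 -0.24]
```

Call:
{"api": "step_hand", "payload": {
  "increments": [
    [0,-0.524,-0.146,0,0,0,0],
    [0,-0.524,-0.146,0,0,0,0],
    [0,-0.524,-0.146,0,0,0,0],
    [0,-0.524,-0.146,0,0,0,0],
    [0,-0.524,-0.146,0,0,0,0],
    [0,-0.524,-0.146,0,0,0,0],
    [0,-0.524,-0.146,0,0,0,0],
    [0,-0.524,-0.146,0,0,0,0],
    [0,-0.524,-0.146,0,0,0,0],
    [0,-0.524,-0.146,0,0,0,0],
    [0,-0.524,-0.146,0,0,0,0],
    [0,-0.524,-0.146,0,0,0,0],
    [0,-0.524,-0.146,0,0,0,0],
    [0,-0.524,-0.146,0,0,0,0],
    [0,-0.524,-0.146,0,0,0,0],
    [0,-0.524,-0.146,0,0,0,0],
    [0,-0.524,-0.146,0,0,0,0],
    [0,-0.524,-0.146,0,0,0,0]
  ]
}}

```text
t: 16.32
tool_pos: [0.5417, -0.3098, 0.226]
tool_rot: [-1.509, -2.755, -0.0]
contact_force: [0.0, 0.3, 0.3]
opening: 0.0002
grip_force: 0.0
```

```bash
python3 go.py 542.5,-311,180,32.5; python3 - <<'E'
from h import *
a=[get_image(n)[:,:,::-1] for n in("top","scene")]
cv2.imwrite("pics/c6.png",np.hstack([cv2.resize(a[0][240:370,140:270],(400,400),interpolation=2),cv2.resize(a[1][200:320,310:430],(400,400),interpolation=2)]))
E
```

```text
t 16.32 d [-0.0014  0.0001  0.046 ] rot [-0.    -0.001  0.001] dist 0.046 q1,q6 [-0.64 -1.21]
```

View pics/c6.png

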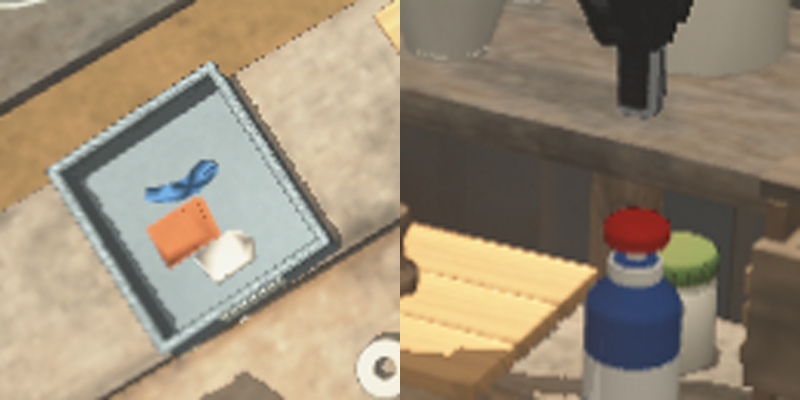

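All three pieces are in the bin (left half: shard 182,183, clay 185,232, plaster 225,255). The fingertip hangs straight over the cap (638,230 in the right half). Now the press.

Call:
{"api": "step_hand", "payload": {
  "increments": [
    [0,-0.001,0,0.03,0,0,0],
    [0,-0.001,0,0.05,0,0,0],
    [0,-0.001,0,0.058,0,0,0],
    [0,-0.001,0,0.062,0,0,0],
    [0,-0.001,0,0.064,0,0,0],
    [0,-0.001,0,0.064,0,0,0],
    [0,-0.001,0,0.064,0,0,0]
  ]
}}

```text
t: 17.0
tool_pos: [0.5434, -0.3126, 0.1644]
tool_rot: [1.51, 2.752, -0.001]
contact_force: [-0.6, 0.4, 1.9]
opening: -0.0001
grip_force: 0.8
```

```bash
python3 - <<'E'
from station import ctrl, get_image, camera_params; print(ctrl.get_obs()["contact_force"])
E
```

```text
[-0.64256938  0.36867918  1.92150194]
```

Contact is light (1.9 N), so there is more travel to go.

Call:
{"api": "step_hand", "payload": {
  "increments": [
    [0,0,0,0.002,0,0,0],
    [0,0,0,0.004,0,0,0],
    [0,0,0,0.006,0,0,0],
    [0,0,0,0.007,0,0,0],
    [0,0,0,0.007,0,0,0],
    [0,0,0,0.007,0,0,0],
    [0,0,0,0.007,0,0,0]
  ]
}}

```text
t: 17.58
tool_pos: [0.5436, -0.3129, 0.1595]
tool_rot: [1.51, 2.751, -0.001]
contact_force: [-4.3, 4.4, 13.5]
opening: -0.0002
grip_force: 7.1
```

13.5 N at z 0.1595 means the cap is against its stop (6.5 mm below its 166 mm top). Releasing.

Call:
{"api": "step_hand", "payload": {
  "increments": [
    [0,0,0,0,0,0,0],
    [0,0,0,-0.02,0,0,0],
    [0,0,0,-0.05,0,0,0],
    [0,0,0,-0.08,0,0,0],
    [0,0,0,-0.08,0,0,0],
    [0,0,0,-0.08,0,0,0],
    [0,0,0,-0.08,0,0,0],
    [0,0,0,-0.08,0,0,0]
  ]
}}

```text
t: 18.25
tool_pos: [0.5419, -0.3118, 0.2334]
tool_rot: [-1.51, -2.752, -0.001]
contact_force: [-0.3, -0.6, -0.1]
opening: 0.0002
grip_force: 0.0
```

```bash
python3 - <<'E'
from h import *
a=[get_image(n)[:,:,::-1] for n in("top","scene")]
cv2.imwrite("pics/c7.png",np.vstack([cv2.resize(a[0][180:360,140:470],(550,300)),cv2.resize(a[1][215:380,160:440],(550,300))]))
c=blob(a[1][:,:,::-1].copy(),(0,190,90),(8,255,255),(365,255,395,285)); print(cv2.boundingRect(c.astype(np.float32)))
E
```

```text
(371, 262, 20, 13)
```

View pics/c7.png

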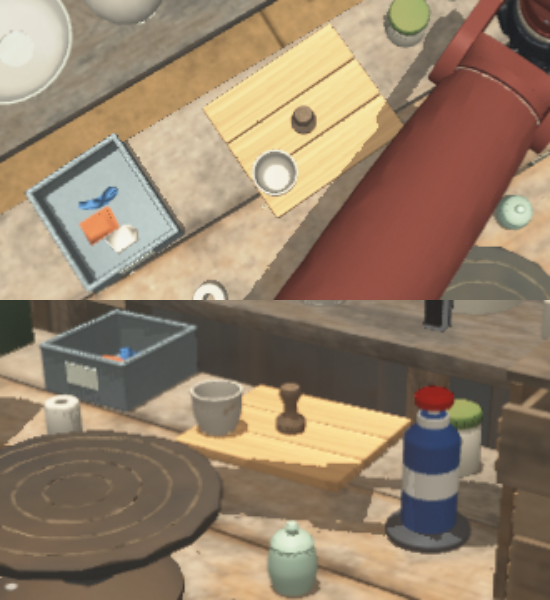

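The cap is back up: its mask box (371,262,20,13) is identical to the one at the start. The scrap is in the bin, the cup, stamp and jars are standing, and the tool touches nothing.

```bash
python3 -c "from station import ctrl, get_image, camera_params; print(ctrl.finish_job())"
```

```text
the job is handed in; nothing more can be done
None
```

The clay, plaster and shard are all in the bin, the mister's cap was then pressed right down and sprang back up, the cup, stamp and both jars look undisturbed in the last pictures, and I handed the job in at about 18 s of the 72 s (no verdict was printed).

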